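Free a plug gauge with the ejector lever, draw it part-way out and hold it

ROBOT

A 7-joint arm with a two-finger parallel gripper is mounted at the origin on the work surface. World frame = base frame: x ahead of the robot, y to its left, z up, the work surface at z = 0. Lengths are in m, angles in rad, forces in N, time in s.
With the tool pointing down it reaches from about 0.4 to 0.85 m from the base axis. Payload 10.4 kg.
Tool frame: the origin (TCP) lies on the mounting face of the last link; the fingertips stand 173 mm ahead of it and the grasp point (between the pads) lies 155 mm ahead of it (manip.tip_extent is the distance from the TCP to the fingertips, in m); z points along the fingers, y is the line along which they close (so a half turn about z gives the same grasp; the last joint's range is limited). The gripper opens to 85 mm and grips with 20 to 120 N. Pads are 22 mm wide; open, the fingers measure 114 mm over their backs; the gripper's body (76 mm by 85 mm) begins 54 mm behind the grasp point. The pads swing forward as they close: fully open they stand 13 mm farther back than shut.
Start: joints at [-1.279, 0.332, -0.065, 1.46, 0.022, 1.35, -0.088], TCP at [0.194, 0.594, 0.405] pointing down, gripper open.
Joint ranges: [-2.6, 2.6], [-0.5, 2.12], [-1.47, 1.34], [0.16, 2.42], [-1.27, 4.41], [0.06, 2.06], [-2.6, 2.6]. Speed limits (rad/s): [2.22, 2.22, 2.79, 2.79, 3.14, 3.14, 3.14].

INTERFACE

Orientations are given as a unit quaternion [x, y, z, w].
In Python, from workcell import manip gives the robot as it stands.
- The arm moves only by the tool move_arm, never from a script. Its argument "plan" is one flat list of numbers, 7 for each row, row after row: the turn, a rotation vector about the tool's x, y, z in rad, then the shift along the tool's x, y, z in m, then the finger opening in m, from 0 to 0.0854. In form: [ax, ay, az, dx, dy, dz, gripper, ax, ay, az, dx, dy, dz, gripper, ...]. A call has 1 to 12 rows; each row is the pose to reach, as a shift and turn from the pose commanded when the call began, along the tool's axes at that moment; what a row does not reach only later rows make up. A row lasts 1/8 s, in which the tool goes at most 62.5 mm and 10.7 degrees, less where a joint would pass 70% of its speed; a pose out of reach is approached as far as the arm can. A call with a gripper value outside its range is refused whole. The fingers move at their own pace and stop on an object; "squeeze" is the grip in N (left out, the last holds). Time passes only in rows, so rows that repeat a pose let the fingers close. It gives the time, the measured TCP pose, the force, the opening and the grip force at its end, in the units of the state.
- manip.get_obs(): the state, without advancing time (a new reading comes with each control period).
- manip.camera(name): name is "side" or "top" or "wrist"; returns a dict with "color" (384x512x3 uint8, red, green, blue), "fx", "fy", "cx", "cy" (pixels), "cam_to_world" (4x4, takes a point from camera to world coordinates); the wrist camera has in their place "mount" (4x4, takes a point from camera to tool coordinates, whose origin is the TCP and whose axes are the flange's). Camera axes: x right, y down, z forward; pixel columns grow to the right and rows downward; lengths in m; the calibration is good to about 2 mm. The wrist camera is an equidistant fisheye: a pixel r from the principal point sees the ray r / f radians off the axis. A picture is of the moment at which its call begins: read the wrist's pose just before it. There is no depth.
- manip.hand_in(): hands the job in; it is judged then, once.
Trained networks look in a picture, given as the dict that the camera call returned (one of the last four; its "shot" number tells which), for a name from the list of things; names that differ only in an ending like _2 or _b are one class to them, and where a whole thing is asked for, a point or a joint stands for the part that bears it (a point fixed in the world has none). Each returns a list of dicts, best first, with "conf" (0 to 1); they miss things now and then, are a little off and sometimes report something else, mostly with a low value. They report only what shows in the picture. A call takes as long as a camera call.
- manip.look_for(picture, label): "position" ([x, y, z] in m, in the coordinates of the camera as it stood for that picture, good to about 4 mm: the middle of the surface that is visible of it).
- manip.silhouettes(picture, label): "pixels" (384x512 bool, what is visible of it).
- manip.tip_of(picture, label): "position" ([x, y, z] in m, in the coordinates of the camera as it stood for that picture, good to about 4 mm: a listed point, or the origin of a listed thing).
The state is a dict: "clock": time; "joint_pos": joint angles; "joint_velocities": joint speeds; "tau": joint torques, N m; "position": TCP position; "ee_rot": TCP orientation; "ft_force": force on the tool from outside, world axes, zero at the start; "torque": the same for the moment, N m; "grip_width": opening from 0.0 (shut) to 1.0 (fully open); "grasp_force": force on a finger pad.
Only numpy, scipy, OpenCV 4.12 (cv2) and the standard library are available. Lean on these libraries where they do the work, as an engineer would, in place of code of your own. Each camera call takes 0.05 s, during which the arm holds its last target. There are 200 camera calls.

TASK

On the gauge fixture, pull the sprung lever with the red cross-bar grip towards the robot through its full stroke to break the gauges loose, and ease it back to rest slowly without letting it fly back. Then draw the plug gauge with the green handle 40 mm straight out along its inclined bore without forcing it sideways, which brings its orange band just clear of the block, and finish while still gripping and holding it there, in line with the bore. Leave the red gauge seated and everything else on the bench where it is.

Things in the scene. Friction and masses are not known exactly. Their poses are not given: they have to be found in the camera images.
- gauge_block: Fixed black block 60x160x70 mm (own x,y,z). Origin: centre of its underside. z points out of the bores, leaning 0.35 rad from vertical to the fixture's front (robot side). Upper face at z=70, about 121 mm above the table. Two bores 15.5 mm wide along z at x=0, y=+40 and -40, one gauge in each (which varies). Stands on a fixed base plate 160x210x12 mm of the same yaw.
- green_gauge: Loose steel plug gauge, 100-210 g. Origin: on its axis at the collar's underside; z along it to the handle. Shank 14 mm dia, 68 mm long below; orange band 34-40 mm below. Collar 24 mm dia, z 0-5; green handle 18 mm dia, z 5-43, pinched from above along the axis. Seated, the collar rests on the block's face (block z=70 mm). Let go when drawn out, it slides back.
- red_gauge: The same plug gauge with a red handle, in the other bore; to stay seated.
- lever (a joint): Ejector lever angle (rad): 0 at rest, leaning 0.4 back from upright; grows as the grip is pulled to the fixture's front (block's level -x), to its stop at 0.85. A spring returns it to 0: about 7 N at the grip at full stroke, 1 N at rest; let go it flies back. Pulling it lifts both gauges up to about 11 mm; they settle again as it returns.
- lever_hinge (a point): Point on the lever's hinge axis in the plane in which the grip moves, 60 mm above the table. The hinge axis is level, along the gauge block's y axis, so the grip moves in the upright plane through this point at the block's yaw.
- glue: Blue bottle, 36 mm diameter, 100 mm tall, standing behind the fixture; origin at the centre of its underside. Leave alone.
- screwdriver: Screwdriver with a blue handle, 170 mm long, lying in front of the fixture; origin at its middle, x towards the blade. Leave alone.
- adapter_ring: Flat black ring, 84 mm outside, 6 mm thick, lying at the right; origin at the centre of its underside. Leave alone.
- screwdriver2: Screwdriver with a black handle, 150 mm long, at the right of the table; origin at its middle, x towards the blade. Leave alone.
- lever_grip (a point): Centre of the lever's red grip at its top: a round cross-bar 20 mm in diameter, 64 mm long, lying level along the hinge's line, 130 mm from the hinge, about 180 mm above the table at rest. The lever bar below its middle is 12 mm thick. Pinch it from above across the bar, or hook it with the fingers from behind; it may turn between the pads.

How it is judged:
By the outcome, as a careful person would: the job done as asked, in the order asked, and still so for the second after the job is handed in, while the arm keeps its last pose, push and grip.
It also fails if it takes over 54 s, if anything falls off the work surface, if the arm or the gripper's body presses on something with over 40 N, if the wrist force passes 120 N, or if a joint passes its speed limit or range.

## Working session

There is one attempt and no reset: what is moved stays moved. The work goes in short steps, Python scripts to look and compute and a tool call to move; the robot and the scene stay as the last step left them, time stands still between calls to the robot, and variables do not carry over. Pictures are saved under pics/ and viewed, at most 10 in all, crops included, and the job is handed in when it is done.

Besides the shell and the picture viewer there is one more tool, called after "Emit:" by a JSON object that holds its "api" and its "payload". move_arm: Moves the arm, as the interface text tells. Its arguments: {"type":"object","properties":{"plan":{"type":"array","items":{"type":"number"}},"squeeze":{"type":"number"}},"required":["plan"]}

```bash
ls; mkdir -p pics; cat > h.py <<'E'
import numpy as np, cv2
from workcell import manip
from scipy.spatial.transform import Rotation as R
np.set_printoptions(precision=4,suppress=True)
def T(o=None):
    o=o or manip.get_obs(); M=np.eye(4); M[:3,:3]=R.from_quat(o["ee_rot"]).as_matrix(); M[:3,3]=o["position"]; return M
def shot(n):
    M=T(); p=manip.camera(n); C=p["cam_to_world"] if "cam_to_world" in p else M@p["mount"]
    return p,np.array(C)
def pt(C,v): return C[:3,:3]@np.array(v)+C[:3,3]
E
python3 - <<'E'
from h import *
o=manip.get_obs(); print(o)
ims=[]
for n in("side","top","wrist"):
    p,C=shot(n); ims.append(p["color"]); print(n,C[:3,3],C[:3,2])
    for l in("lever_hinge","lever_grip","gauge_block","green_gauge","red_gauge","glue","screwdriver"):
        print(l,[(pt(C,d["position"]),round(d["conf"],2)) for d in manip.tip_of(p,l)[:2]])
cv2.imwrite("pics/a.png",cv2.resize(np.hstack(ims[:2]),(800,300))[:,:,::-1])
E
```

```text
pics
{'clock': 0.0, 'joint_pos': array([-1.2786,  0.3329, -0.0647,  1.461 ,  0.0216,  1.3499, -0.0885]), 'joint_velocities': array([-0.0009, -0.0006,  0.0008, -0.0019, -0.001 , -0.0002,  0.0003]), 'tau': array([  0.0001, -62.5446,   0.0496, -39.1602,   0.0163,   0.0099,
         0.    ]), 'position': array([0.1934, 0.5942, 0.4039]), 'ee_rot': array([ 0.1567,  0.9876, -0.0007, -0.0001]), 'ft_force': array([ 0.1149, -0.4839, -0.1959]), 'torque': array([0.0536, 0.0005, 0.0314]), 'grasp_force': 0.0, 'grip_width': 0.9969741407648662}
side [0.4181 0.5531 0.5324] [ 0.1763 -0.8367 -0.5185]
lever_hinge [(array([ 0.5324, -0.0184,  0.0665]), 0.73)]
lever_grip [(array([ 0.5841, -0.0083,  0.1783]), 0.88)]
gauge_block [(array([0.539 , 0.1224, 0.0582]), 0.91)]
green_gauge [(array([0.519 , 0.0754, 0.1226]), 0.61)]
red_gauge [(array([0.5088, 0.1579, 0.1174]), 0.66), (array([0.5173, 0.0766, 0.1223]), 0.56)]
glue [(array([0.6293, 0.221 , 0.0035]), 0.57)]
screwdriver [(array([ 0.3806,  0.1164, -0.0024]), 0.73), (array([ 0.4339, -0.3467,  0.0011]), 0.72)]
top [ 0.4384 -0.0793  0.9714] [ 0.143   0.0078 -0.9897]
lever_hinge [(array([ 0.5294, -0.0161,  0.061 ]), 0.66), (array([ 0.381 ,  0.114 , -0.0028]), 0.17)]
lever_grip [(array([ 0.578 , -0.0095,  0.1773]), 0.93)]
gauge_block [(array([0.5334, 0.1218, 0.0584]), 0.87)]
green_gauge [(array([0.5218, 0.0782, 0.1166]), 0.67)]
red_gauge [(array([0.5019, 0.1539, 0.1207]), 0.51)]
glue [(array([ 0.6312,  0.2234, -0.0015]), 0.54)]
screwdriver [(array([ 0.4354, -0.3422,  0.0021]), 0.93), (array([ 0.3817,  0.1135, -0.0011]), 0.68)]
wrist [0.1158 0.6204 0.3733] [ 0.3022 -0.0984 -0.9481]
lever_hinge []
lever_grip []
gauge_block []
green_gauge []
red_gauge []
glue []
screwdriver []
```

View pics/a.png

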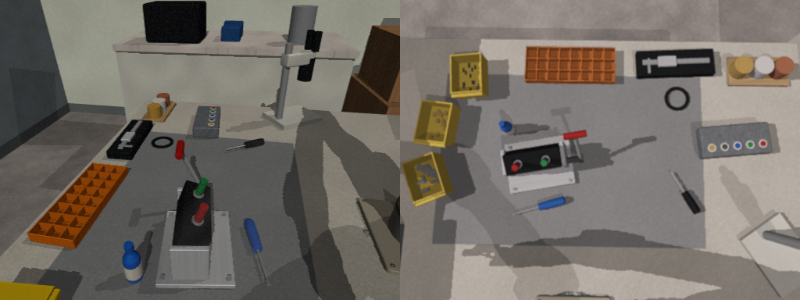

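```bash
cat >> h.py <<'E'
PSI=0.185
def pose(grasp,tilt,depth=0.155,psi=None):
    """tool with y along block x, tilt>0: tool top leaning to the robot (like the bores)"""
    psi=PSI if psi is None else psi
    bx=np.array([np.cos(psi),np.sin(psi),0]); z0=np.array([0,0,1.])
    z=np.sin(tilt)*bx-np.cos(tilt)*z0; y=np.cos(tilt)*bx+np.sin(tilt)*z0
    M=np.eye(4); M[:3,:3]=np.c_[np.cross(y,z),y,z]; M[:3,3]=np.array(grasp)-depth*z; return M
def rel(M,B=None):
    D=np.linalg.inv(T() if B is None else B)@M
    return np.r_[R.from_matrix(D[:3,:3]).as_rotvec(),D[:3,3]]
E
python3 - <<'E'
from h import *
print(rel(pose([.575,-.01,.29],0)), T()[:3,1])
E
```

```text
[ 0.     -0.0001  1.0709 -0.5499 -0.4565 -0.0403] [0.3097 0.9508 0.0001]
```

Emit:
{"api": "move_arm", "payload": {"plan": [0,0,0.09,-0.046,-0.038,-0.003,0.085,0,0,0.18,-0.092,-0.076,-0.007,0.085,0,0,0.27,-0.137,-0.114,-0.01,0.085,0,0,0.36,-0.183,-0.152,-0.013,0.085,0,0,0.45,-0.229,-0.19,-0.017,0.085,0,0,0.54,-0.275,-0.228,-0.02,0.085,0,0,0.63,-0.321,-0.266,-0.023,0.085,0,0,0.72,-0.367,-0.304,-0.027,0.085,0,0,0.81,-0.412,-0.342,-0.03,0.085,0,0,0.9,-0.458,-0.38,-0.033,0.085,0,0,0.99,-0.504,-0.418,-0.037,0.085,0,0,1.07,-0.55,-0.456,-0.04,0.085]}}

```text
clock: 2.7
position: [0.576, -0.0112, 0.4452]
ee_rot: [0.639, 0.769, 0.0, 0.0]
ft_force: [1.0, 1.0, 0.1]
grip_width: 0.994
grasp_force: 0.0
```

```bash
cat > look.py <<'E'
from h import *
import sys
def look(names=("wrist","top","side"),labels=("lever_hinge","lever_grip","gauge_block","green_gauge","red_gauge"),save=None):
    for n in names:
        p,C=shot(n)
        if save: cv2.imwrite(f"pics/{save}_{n}.png",p["color"][:,:,::-1])
        for l in labels:
            print(n,l,*[(pt(C,d["position"]),round(d["conf"],2)) for d in manip.tip_of(p,l)[:1]])
if __name__=="__main__":
    o=manip.get_obs(); print(o["clock"],o["position"],o["joint_pos"],o["ft_force"],T()[:3,1]); look(save=sys.argv[1])
E
python3 look.py b
```

```text
2.7 [ 0.576  -0.0112  0.4452] [-0.5424  0.2168  0.5715  1.5613 -0.1189  1.3974  0.2227] [0.9606 0.9541 0.0681] [0.9831 0.1828 0.0011]
wrist lever_hinge (array([ 0.5299, -0.0171,  0.0632]), 0.92)
wrist lever_grip (array([ 0.584 , -0.0052,  0.1774]), 0.89)
wrist gauge_block (array([0.5401, 0.1217, 0.0536]), 0.93)
wrist green_gauge (array([0.5248, 0.0799, 0.1207]), 0.75)
wrist red_gauge (array([0.5031, 0.1581, 0.1185]), 0.57)
top lever_hinge (array([ 0.5323, -0.0156,  0.0603]), 0.56)
top lever_grip (array([ 0.5806, -0.0098,  0.1776]), 0.55)
top gauge_block
top green_gauge
top red_gauge
side lever_hinge (array([ 0.5328, -0.015 ,  0.0646]), 0.66)
side lever_grip (array([ 0.5813, -0.0096,  0.18  ]), 0.9)
side gauge_block (array([0.5387, 0.1218, 0.0579]), 0.6)
side green_gauge (array([0.5199, 0.0801, 0.1186]), 0.59)
side red_gauge (array([0.5086, 0.1597, 0.1216]), 0.66)
```

View pics/b_wrist.png

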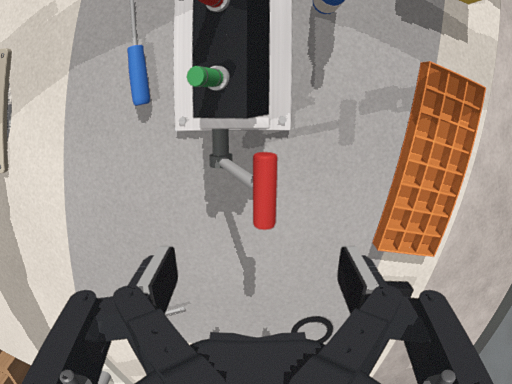

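```bash
cat > yaw.py <<'E'
from h import *
p,C=shot("wrist")
def ray(uv):
    u=np.atleast_2d(uv).astype(float); d=(u-[p["cx"],p["cy"]])/[p["fx"],p["fy"]]; r=np.linalg.norm(d,axis=1,keepdims=True)
    return np.c_[np.sin(r)*d/np.maximum(r,1e-9),np.cos(r)]@C[:3,:3].T
def onz(uv,z):
    d=ray(uv); return C[:3,3]+d*((z-C[2,3])/d[:,2])[:,None]
if __name__=="__main__":
    m=manip.silhouettes(p,"lever_grip")
    for d in m[:1]:
        q=np.argwhere(d["pixels"])[:,::-1]; print("n",len(q),q.min(0),q.max(0))
    im=p["color"].astype(int); red=(im[:,:,0]>120)&(im[:,:,1]<70)&(im[:,:,2]<70); red[:140]=0;red[240:]=0
    q=np.argwhere(red)[:,::-1]; w=onz(q,.183)[:,:2]; c=w.mean(0); e=np.linalg.eigh(np.cov((w-c).T))[1][:,1]
    print("bar",len(q),c,"yaw",np.arctan(-e[0]/e[1]), "extent",np.ptp((w-c)@e))
    g=cv2.cvtColor(p["color"],cv2.COLOR_RGB2GRAY).astype(float)
    # near plate edge (horizontal in picture): strongest drop with row, and left edge x
    gy=cv2.Sobel(g,cv2.CV_64F,0,1); gx=cv2.Sobel(g,cv2.CV_64F,1,0)
    E=[(u,120+np.argmin(gy[120:140,u])) for u in range(182,286)]
    L=[(165+np.argmax(gx[v,165:185]),v) for v in range(20,125)]
    Rr=[(280+np.argmin(gx[v,280:300]),v) for v in range(20,125)]
    for n,e,ax in(("near",E,0),("left",L,1),("right",Rr,1)):
        w=onz(np.array(e),.012)[:,:2]
        vx,vy,x0,y0=cv2.fitLine(w.astype(np.float32),cv2.DIST_HUBER,0,.001,.001).ravel()
        a=np.arctan2(vy,vx); a=a if ax==0 else a-np.pi/2
        print(n,"yaw",(a+np.pi/2)%np.pi-np.pi/2,x0,y0)
E
python3 yaw.py
```

```text
bar 1969 [0.6021 0.0009] yaw -1.3457529789627993 extent 0.20960995885659608
near yaw 0.18664241 0.53567815 0.019419208
left yaw 0.17921472 0.44569197 0.073192514
right yaw 0.18056822 0.6018419 0.098840244
```

```bash
sed -i 's/^PSI=.*/PSI=0.182/' h.py; cat >> h.py <<'E'
H=np.array([.5314,-.0164,.06])
def lev(th,depth=.16,Rg=.13):
    f=-.4+th; bx=np.array([np.cos(PSI),np.sin(PSI),0])
    return pose(H+Rg*(-np.sin(f)*bx+[0,0,np.cos(f)]),f/2,depth)
E
python3 - <<'E'
from h import *
for d in(.22,.16): print(rel(lev(0,d)))
p,C=shot("wrist"); import yaw
im=p["color"].astype(int); red=(im[:,:,0]>100)&(im[:,:,1]<70)&(im[:,:,2]<70); red[:,:240]=0; red[:,290:]=0; red[:140]=0; red[240:]=0
q=np.argwhere(red)[:,::-1]; w=yaw.onz(q,.185)[:,:2]; print(w.mean(0), lev(0)@[0,0,.16,1])
E
```

```text
[0.2    0.0003 0.004  0.0011 0.05   0.0493]
[0.2    0.0003 0.004  0.0011 0.038  0.1081]
[ 0.5808 -0.0031] [ 0.5812 -0.0072  0.1797  1.    ]
```

Emit:
{"api": "move_arm", "payload": {"plan": [0.1,0,0.002,0,0.025,0.025,0.085,0.2,0,0.004,0,0.05,0.05,0.085,0.2,0,0.004,0,0.045,0.075,0.085,0.2,0,0.004,0,0.04,0.097,0.085,0.2,0,0.004,0,0.038,0.108,0.085,0.2,0,0.004,0,0.038,0.108,0.085], "squeeze": 30}}

```text
clock: 4.55
position: [0.6125, -0.0025, 0.3365]
ee_rot: [0.637, 0.765, -0.077, -0.064]
ft_force: [-0.1, -0.8, 0.1]
grip_width: 0.998
grasp_force: 0.0
```

```bash
python3 - <<'E'
from h import *
print(rel(lev(0)), manip.get_obs()["ft_force"])
p,C=shot("wrist"); s=manip.camera("side")
cv2.imwrite("pics/c.png",np.hstack([p["color"],s["color"]])[:,:,::-1][:,:,:].copy() if 0 else cv2.resize(np.hstack([p["color"],s["color"][:,:,:]]),(800,300))[:,:,::-1])
E
```

```text
[-0.0006  0.0002  0.0001  0.001   0.0001 -0.0001] [-0.1298 -0.8493  0.1186]
```

View pics/c.png

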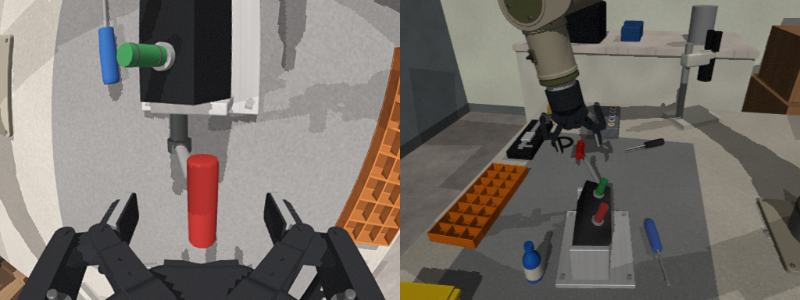

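Wrist view: the red bar (column 202) sits centred between the fingertips (130 and 275). Closing.

Emit:
{"api": "move_arm", "payload": {"plan": [0,0,0,0,0,0,0.01,0,0,0,0,0,0,0.01,0,0,0,0,0,0,0.01,0,0,0,0,0,0,0.01,0,0,0,0,0,0,0.01,0,0,0,0,0,0,0.01], "squeeze": 30}}

```text
clock: 5.4
position: [0.6128, -0.0025, 0.3369]
ee_rot: [0.637, 0.765, -0.077, -0.063]
ft_force: [3.0, 0.6, 0.3]
grip_width: 0.218
grasp_force: 29.5
```

```bash
python3 - <<'E'
from h import *
o=manip.get_obs(); print(o["grip_width"]*85.4,o["grasp_force"],o["ft_force"])
B=lev(0)
for th in np.arange(1,11)*.09: print(round(th,2),rel(lev(th),B))
E
```

```text
18.594115755320537 29.523184597492218 [2.9574 0.5797 0.2518]
0.09 [-0.045   0.      0.      0.     -0.0188 -0.0016]
0.18 [-0.09    0.      0.     -0.     -0.0376 -0.0019]
0.27 [-0.135   0.      0.      0.     -0.0565 -0.0008]
0.36 [-0.18    0.      0.      0.     -0.0752  0.0017]
0.45 [-0.225   0.      0.      0.     -0.0937  0.0055]
0.54 [-0.27   -0.     -0.      0.     -0.1119  0.0106]
0.63 [-0.315  -0.     -0.     -0.     -0.1296  0.0171]
0.72 [-0.36   -0.      0.      0.     -0.1468  0.0248]
0.81 [-0.405  -0.      0.      0.     -0.1633  0.0338]
0.9 [-0.45   -0.      0.      0.     -0.1792  0.0439]
```

Emit:
{"api": "move_arm", "payload": {"plan": [-0.022,0,0,0,-0.009,-0.001,0.01,-0.045,0,0,0,-0.019,-0.0015,0.01,-0.067,0,0,0,-0.028,-0.002,0.01,-0.09,0,0,0,-0.038,-0.002,0.01,-0.112,0,0,0,-0.047,-0.0015,0.01,-0.135,0,0,0,-0.0565,-0.001,0.01,-0.158,0,0,0,-0.066,0.0005,0.01,-0.18,0,0,0,-0.075,0.0017,0.01,-0.202,0,0,0,-0.0845,0.0035,0.01,-0.225,0,0,0,-0.094,0.0055,0.01]}}

```text
clock: 6.65
position: [0.5216, -0.0192, 0.3518]
ee_rot: [0.64, 0.768, 0.013, 0.01]
ft_force: [8.9, 1.3, 4.6]
grip_width: 0.221
grasp_force: 29.2
```

```bash
python3 - <<'E'
from h import *
o=manip.get_obs(); M=T(); print(o["ft_force"],o["grip_width"]*85.4,rel(lev(.45)),"tool-f",M[:3,:3].T@o["ft_force"])
B=lev(.45)
for th in np.arange(1,11)*.045+.45: print(round(th,3),rel(lev(th),B))
E
```

```text
[8.8983 1.3004 4.5888] 18.853882378457453 [ 0.0076 -0.      0.0004  0.001  -0.0004  0.002 ] tool-f [-0.3351  9.1315 -4.2931]
0.495 [-0.0225 -0.      0.     -0.     -0.0094  0.0003]
0.54 [-0.045  -0.      0.     -0.     -0.0189  0.001 ]
0.585 [-0.0675 -0.      0.     -0.     -0.0283  0.002 ]
0.63 [-0.09   -0.      0.     -0.     -0.0376  0.0033]
0.675 [-0.1125  0.      0.     -0.     -0.0469  0.005 ]
0.72 [-0.135  -0.      0.     -0.     -0.0561  0.007 ]
0.765 [-0.1575  0.      0.     -0.     -0.0652  0.0094]
0.81 [-0.18   -0.      0.     -0.     -0.0742  0.0121]
0.855 [-0.2025 -0.      0.     -0.     -0.0831  0.0151]
0.9 [-0.225  -0.      0.     -0.     -0.0919  0.0184]
```

Emit:
{"api": "move_arm", "payload": {"plan": [-0.0225,0,0,0,-0.0095,0,0.01,-0.045,0,0,0,-0.019,0.0,0.01,-0.0675,0,0,0,-0.0285,0.001,0.01,-0.09,0,0,0,-0.038,0.002,0.01,-0.1125,0,0,0,-0.047,0.004,0.01,-0.135,0,0,0,-0.056,0.006,0.01,-0.1575,0,0,0,-0.065,0.008,0.01,-0.18,0,0,0,-0.074,0.011,0.01,-0.19,0,0,0,-0.078,0.0125,0.01,-0.2,0,0,0,-0.082,0.014,0.01,-0.2,0,0,0,-0.082,0.014,0.01]}}

```text
clock: 8.02
position: [0.4418, -0.034, 0.3368]
ee_rot: [0.635, 0.763, 0.09, 0.074]
ft_force: [2.6, 2.4, 15.8]
grip_width: 0.223
grasp_force: 30.7
```

```bash
cat > st.py <<'E'
from h import *
o=manip.get_obs(); M=T(); print(o["ft_force"],o["grip_width"]*85.4,"tool-f",M[:3,:3].T@o["ft_force"])
f=M[:3,2]; 
for d in(.155,.16,.165):
    g=M[:3,3]+d*f-H; x=g[:2]@[np.cos(PSI),np.sin(PSI)]; print(d,"theta",np.arctan2(-x,g[2])+.4,"r",np.hypot(x,g[2]))
E
python3 st.py; python3 look.py d
```

```text
[ 2.5853  2.4063 15.836 ] 19.006444706899366 tool-f [  1.9135   6.5706 -14.7112]
0.155 theta 0.8139381248846254 r 0.13761275207440762
0.16 theta 0.8206776710897989 r 0.13269639697443322
0.165 theta 0.827935467372084 r 0.12778653275208007
8.025 [ 0.4418 -0.034   0.3368] [-0.5847 -0.1524  0.5389  2.1189  0.0559  0.9223  0.1118] [ 2.5853  2.4063 15.836 ] [0.9566 0.1761 0.232 ]
wrist lever_hinge (array([ 0.5323, -0.0179,  0.062 ]), 0.66)
wrist lever_grip (array([ 0.4774, -0.0252,  0.1753]), 0.86)
wrist gauge_block (array([0.535 , 0.1201, 0.0521]), 0.87)
wrist green_gauge (array([0.5236, 0.0787, 0.1302]), 0.57)
wrist red_gauge
top lever_hinge (array([ 0.5333, -0.0142,  0.0607]), 0.97)
top lever_grip (array([ 0.7422, -0.3316,  0.0008]), 0.57)
top gauge_block (array([0.5358, 0.1223, 0.0587]), 0.82)
top green_gauge (array([0.5176, 0.0723, 0.1266]), 0.68)
top red_gauge (array([0.4998, 0.1547, 0.1301]), 0.51)
side lever_hinge (array([ 0.383 ,  0.1179, -0.0031]), 0.16)
side lever_grip (array([ 0.4814, -0.0279,  0.1783]), 0.73)
side gauge_block
side green_gauge
side red_gauge
```

Emit:
{"api": "move_arm", "payload": {"plan": [0,0,0,0,-0.001,-0.003,0.01,-0.01,0,0,0,-0.004,-0.003,0.01,-0.02,0,0,0,-0.007,-0.002,0.01,-0.02,0,0,0,-0.007,-0.002,0.01]}}

```text
clock: 9.43
position: [0.4345, -0.0351, 0.335]
ee_rot: [0.635, 0.763, 0.097, 0.081]
ft_force: [24.3, 3.8, -12.6]
grip_width: 0.22
grasp_force: 32.3
```

```bash
python3 st.py
```

```text
[ 24.2804   3.8172 -12.6317] 18.813657984734732 tool-f [-0.6516 20.6312 18.3738]
0.155 theta 0.8468710009032472 r 0.1385740037472995
0.16 theta 0.8540884194913905 r 0.13367144351548693
0.165 theta 0.8618549679104681 r 0.1287763763355676
```

Emit:
{"api": "move_arm", "payload": {"plan": [-0.005,0,0,0,-0.001,0.001,0.01,-0.005,0,0,0,-0.003,0.002,0.01,-0.005,0,0,0,-0.003,0.002,0.01]}}

```text
clock: 9.8
position: [0.4331, -0.0354, 0.3343]
ee_rot: [0.634, 0.762, 0.1, 0.083]
ft_force: [17.5, 4.4, 2.7]
grip_width: 0.215
grasp_force: 34.1
```

```bash
python3 st.py
```

```text
[17.5205  4.4123  2.6568] 18.377822727190743 tool-f [ 1.1526 18.1051  2.0914]
0.155 theta 0.8491326393189818 r 0.1382600543711695
0.16 theta 0.8561334793624095 r 0.13335124938506077
0.165 theta 0.8636690317255582 r 0.1284494795251569
```

```bash
python3 - <<'E'
from h import *
B=T()
for i in range(1,7):
    th=.85-.05*i; print(round(th,2),rel(lev(th,Rg=.130+.003*th),B))
E
```

```text
0.8 [0.0613 0.0001 0.0009 0.0009 0.0173 0.    ]
0.75 [ 0.0863  0.0001  0.0009  0.0009  0.0279 -0.0003]
0.7 [ 0.1113  0.0001  0.0009  0.0009  0.0385 -0.0002]
0.65 [0.1363 0.0001 0.0009 0.0009 0.0491 0.0004]
0.6 [0.1613 0.0001 0.0009 0.0009 0.0596 0.0014]
0.55 [0.1863 0.0001 0.0009 0.0009 0.0701 0.0028]
```

Emit:
{"api": "move_arm", "payload": {"plan": [0.02,0,0,0,0.004,0,0.01,0.04,0,0,0,0.009,0,0.01,0.055,0,0,0,0.014,0,0.01,0.068,0,0,0,0.02,0,0.01,0.083,0,0,0,0.026,0,0.01,0.098,0,0,0,0.032,0,0.01,0.112,0,0,0,0.0385,0,0.01,0.124,0,0,0,0.044,0.0002,0.01,0.136,0,0,0,0.049,0.0004,0.01,0.149,0,0,0,0.0545,0.001,0.01,0.161,0,0,0,0.0595,0.0014,0.01,0.174,0,0,0,0.065,0.002,0.01]}}

```text
clock: 11.3
position: [0.4948, -0.0244, 0.3495]
ee_rot: [0.639, 0.768, 0.032, 0.026]
ft_force: [-3.5, 1.0, 29.3]
grip_width: 0.213
grasp_force: 37.7
```

```bash
python3 st.py; python3 - <<'E'
from h import *
B=T()
for i in range(1,7):
    th=.57-.05*i; print(round(th,2),rel(lev(th,Rg=.130+.003*th),B))
E
```

```text
[-3.5115  0.9772 29.3223] 18.17929203831307 tool-f [  1.6307  -0.8296 -29.4912]
0.155 theta 0.5803186586655839 r 0.13724792605621763
0.16 theta 0.5839857826132394 r 0.1322724025157337
0.165 theta 0.5879395147171743 r 0.1272987967813551
0.52 [ 0.0232 -0.0011  0.0002  0.0012  0.0122  0.0002]
0.47 [ 0.0482 -0.0011  0.0002  0.0012  0.0227  0.0004]
0.42 [ 0.0732 -0.0011  0.0002  0.0012  0.0333  0.001 ]
0.37 [ 0.0982 -0.0011  0.0003  0.0012  0.0438  0.0021]
0.32 [ 0.1232 -0.0011  0.0003  0.0012  0.0542  0.0036]
0.27 [ 0.1482 -0.0011  0.0003  0.0012  0.0646  0.0055]
```

Emit:
{"api": "move_arm", "payload": {"plan": [0.006,0,0,0,0.003,-0.003,0.01,0.015,0,0,0,0.007,-0.003,0.01,0.027,0,0,0,0.012,-0.003,0.01,0.039,0,0,0,0.017,-0.003,0.01,0.051,0,0,0,0.0225,-0.0027,0.01,0.063,0,0,0,0.028,-0.0025,0.01,0.075,0,0,0,0.033,-0.002,0.01,0.087,0,0,0,0.0385,-0.0015,0.01,0.099,0,0,0,0.0438,-0.001,0.01,0.111,0,0,0,0.049,-0.0003,0.01,0.124,0,0,0,0.054,0.0005,0.01,0.136,0,0,0,0.0595,0.0015,0.01]}}

```text
clock: 12.8
position: [0.5525, -0.0138, 0.3505]
ee_rot: [0.64, 0.768, -0.022, -0.018]
ft_force: [0.8, 1.6, 16.2]
grip_width: 0.216
grasp_force: 37.5
```

```bash
python3 st.py; python3 - <<'E'
from h import *
B=T()
for i in range(1,8):
    th=.30-.05*i; print(round(th,2),rel(lev(th,Rg=.130+.003*th),B))
E
```

```text
[ 0.7622  1.5988 16.1708] 18.477786617316735 tool-f [  1.4385   0.109  -16.2034]
0.155 theta 0.30967784545750965 r 0.13628916745944708
0.16 theta 0.30842612616532744 r 0.13129197198184564
0.165 theta 0.3070753538497813 r 0.12629499849126083
0.25 [ 0.0176 -0.0002  0.0001  0.0012  0.0104  0.0011]
0.2 [ 0.0426 -0.0002  0.0001  0.0012  0.0209  0.0021]
0.15 [ 0.0676 -0.0002  0.0001  0.0012  0.0313  0.0035]
0.1 [ 0.0926 -0.0002  0.0002  0.0012  0.0416  0.0054]
0.05 [ 0.1176 -0.0002  0.0002  0.0012  0.0518  0.0077]
-0.0 [ 0.1426 -0.0002  0.0002  0.0012  0.0619  0.0104]
-0.05 [ 0.1676 -0.0002  0.0002  0.0012  0.0719  0.0135]
```

Emit:
{"api": "move_arm", "payload": {"plan": [0.01,0,0,0,0.005,-0.0015,0.01,0.02,0,0,0,0.0105,-0.0012,0.01,0.031,0,0,0,0.0155,-0.0007,0.01,0.043,0,0,0,0.021,-0.0002,0.01,0.055,0,0,0,0.026,0.0005,0.01,0.068,0,0,0,0.031,0.0013,0.01,0.08,0,0,0,0.0365,0.002,0.01,0.093,0,0,0,0.0415,0.003,0.01,0.105,0,0,0,0.0467,0.0042,0.01,0.117,0,0,0,0.0518,0.0055,0.01,0.13,0,0,0,0.0565,0.0067,0.01,0.137,0,0,0,0.06,0.0077,0.01]}}

```text
clock: 14.3
position: [0.6108, -0.0029, 0.3373]
ee_rot: [0.637, 0.765, -0.076, -0.063]
ft_force: [-1.2, -0.5, 3.2]
grip_width: 0.221
grasp_force: 37.6
```

```bash
python3 st.py; python3 - <<'E'
from h import *
print(rel(lev(0),T()))
E
```

```text
[-1.1664 -0.5138  3.1532] 18.875227203456657 tool-f [-0.2958 -1.8359 -2.8477]
0.155 theta 0.020168722918105064 r 0.13490086251001204
0.16 theta 0.013209228113351235 r 0.12998652797841595
0.165 theta 0.005703226225064861 r 0.12507898382858482
[ 0.0021  0.0005 -0.0001  0.0011  0.002   0.0003]
```

Emit:
{"api": "move_arm", "payload": {"plan": [0.002,0,0,0,0.001,0.0003,0.01,0.002,0,0,0,0.002,0.0005,0.01,0.002,0,0,0,0.0028,0.0007,0.01,0.002,0,0,0,0.0028,0.0007,0.01]}}

```text
clock: 14.8
position: [0.6129, -0.0026, 0.3364]
ee_rot: [0.637, 0.765, -0.077, -0.064]
ft_force: [-2.1, -0.6, 5.4]
grip_width: 0.22
grasp_force: 37.8
```

```bash
python3 st.py
```

```text
[-2.0573 -0.6312  5.4394] 18.761974868104016 tool-f [-0.2502 -3.1722 -4.9084]
0.155 theta 0.004596435651264774 r 0.13487192336840348
0.16 theta -0.002898931120608461 r 0.12997139406398805
0.165 theta -0.010981168637490435 r 0.12507873853910345
```

Emit:
{"api": "move_arm", "payload": {"plan": [0,0,0,0,0,0,0.03,0,0,0,0,0,0,0.05,0,0,0,0,0,0,0.085,0,0,0,0,0,0,0.085,0,0,0,0,0,0,0.085,0,0,0,0,0,-0.03,0.085,0,0,0,0,0,-0.06,0.085,0,0,0,0,0,-0.1,0.085]}}

```text
clock: 15.8
position: [0.6324, 0.0012, 0.4348]
ee_rot: [0.637, 0.765, -0.077, -0.064]
ft_force: [0.6, 1.1, -0.8]
grip_width: 0.996
grasp_force: 0.0
```

```bash
python3 look.py e
```

```text
15.8 [0.6324 0.0012 0.4348] [-0.4844  0.4507  0.5829  1.3271 -0.1917  1.6278  0.2649] [ 0.6477  1.1462 -0.7523] [ 0.9638  0.1774 -0.1989]
wrist lever_hinge (array([ 0.5328, -0.0129,  0.0606]), 0.62)
wrist lever_grip (array([ 0.579 , -0.0042,  0.1783]), 0.71)
wrist gauge_block (array([0.5372, 0.1232, 0.0537]), 0.71)
wrist green_gauge (array([0.524 , 0.0813, 0.1209]), 0.9)
wrist red_gauge (array([0.5033, 0.1589, 0.1208]), 0.93)
top lever_hinge (array([ 0.5305, -0.0137,  0.0598]), 0.91)
top lever_grip (array([ 0.579 , -0.0085,  0.1761]), 0.81)
top gauge_block
top green_gauge
top red_gauge
side lever_hinge (array([ 0.5331, -0.0131,  0.0661]), 0.97)
side lever_grip (array([ 0.5821, -0.0102,  0.1797]), 0.94)
side gauge_block (array([0.5397, 0.1199, 0.0574]), 0.96)
side green_gauge (array([0.5148, 0.0769, 0.1183]), 0.6)
side red_gauge (array([0.5069, 0.1569, 0.1217]), 0.55)
```

```bash
cat >> h.py <<'E'
G=np.array([.5212,.0783,.1208])
ZB=np.array([-np.sin(.35)*np.cos(PSI),-np.sin(.35)*np.sin(PSI),np.cos(.35)])
def gp(h): return pose(G+h*ZB,.35)
E
python3 -c "
from h import *
print(rel(gp(.106)))"
```

```text
[-0.549   0.0003  0.      0.0961 -0.1678  0.1035]
```

Emit:
{"api": "move_arm", "payload": {"plan": [-0.09,0,0,0.016,-0.028,0.005,0.085,-0.18,0,0,0.032,-0.056,0.015,0.085,-0.275,0,0,0.048,-0.084,0.03,0.085,-0.37,0,0,0.064,-0.112,0.055,0.085,-0.46,0,0,0.08,-0.14,0.08,0.085,-0.549,0,0,0.096,-0.168,0.1035,0.085,-0.549,0,0,0.096,-0.168,0.1035,0.085]}}

```text
clock: 17.58
position: [0.4302, 0.0622, 0.3643]
ee_rot: [0.629, 0.758, 0.133, 0.11]
ft_force: [-0.2, 0.6, 0.5]
grip_width: 0.998
grasp_force: 0.0
```

```bash
python3 look.py f; python3 -c "
from h import *
print(rel(gp(.106)))"
```

```text
17.575 [0.4302 0.0622 0.3643] [-0.7405 -0.243   0.4264  2.1434  0.1833  0.8803 -0.2163] [-0.1956  0.6124  0.508 ] [0.9242 0.172  0.3411]
wrist lever_hinge (array([ 0.5317, -0.0168,  0.0625]), 0.57)
wrist lever_grip (array([ 0.5812, -0.006 ,  0.1774]), 0.81)
wrist gauge_block (array([0.5358, 0.1238, 0.0546]), 0.79)
wrist green_gauge (array([0.5207, 0.0798, 0.1214]), 0.74)
wrist red_gauge (array([0.5014, 0.1569, 0.1211]), 0.56)
top lever_hinge (array([ 0.5291, -0.0176,  0.0583]), 0.65)
top lever_grip (array([ 0.5836, -0.0067,  0.176 ]), 0.87)
top gauge_block (array([0.5311, 0.1251, 0.0577]), 0.69)
top green_gauge (array([0.5003, 0.1549, 0.1196]), 0.63)
top red_gauge (array([0.5017, 0.1566, 0.1208]), 0.52)
side lever_hinge (array([ 0.5351, -0.014 ,  0.0648]), 0.98)
side lever_grip (array([ 0.5852, -0.0068,  0.1783]), 0.76)
side gauge_block (array([0.539 , 0.1188, 0.0594]), 0.71)
side green_gauge (array([0.5176, 0.079 , 0.1173]), 0.61)
side red_gauge (array([0.5082, 0.1578, 0.1237]), 0.59)
[0.     0.0003 0.0002 0.0001 0.0001 0.0001]
```

View pics/f_wrist.png

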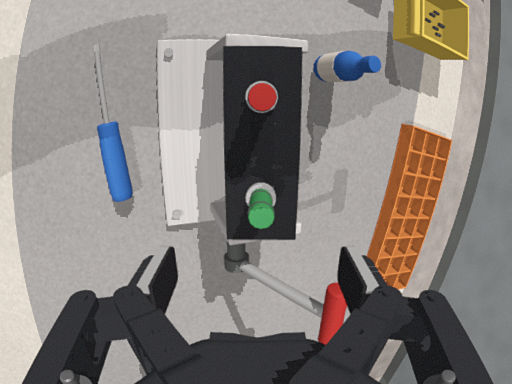

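```bash
cat > fit.py <<'E'
from h import *
from scipy.optimize import least_squares
p,C=shot("wrist"); Ci=np.linalg.inv(C)
def proj(X):
    x=X@Ci[:3,:3].T+Ci[:3,3]; r=np.hypot(x[:,0],x[:,1]); t=np.arctan2(r,x[:,2])
    return np.c_[p["cx"]+p["fx"]*t*x[:,0]/r,p["cy"]+p["fy"]*t*x[:,1]/r]
im=p["color"].astype(int); m=((im[:,:,1]>im[:,:,0]+40)&(im[:,:,1]>im[:,:,2]+30)).astype(np.uint8)
n,lab,st,_=cv2.connectedComponentsWithStats(m); k=1+np.argmax(st[1:,4]); m=(lab==k).astype(np.uint8); print("bbox",st[k])
bx=np.array([np.cos(PSI),np.sin(PSI),0]); by=np.array([-np.sin(PSI),np.cos(PSI),0]); ux=np.cross(by,ZB)
a=np.linspace(0,2*np.pi,40)
def hull(G,r=.009):
    pts=np.vstack([G+h*ZB+r*(np.cos(a)[:,None]*ux+np.sin(a)[:,None]*by) for h in(.005,.043)])
    return cv2.convexHull(proj(pts).astype(np.float32))
def sd(G): 
    H=hull(G); return H
c=max(cv2.findContours(m,0,cv2.CHAIN_APPROX_NONE)[0],key=len).reshape(-1,2)
ch=cv2.convexHull(c).reshape(-1,2)
def res(d):
    H=hull(G+d[0]*ux+d[1]*by); return [cv2.pointPolygonTest(H,(float(x),float(y)),True)-.5 for x,y in c]
s=least_squares(res,[0,0],diff_step=1e-3,x_scale=.001,loss="soft_l1",method="trf")
s=min((least_squares(lambda d:res(d/1000),[i,j],loss="soft_l1",diff_step=1e-2) for i in(-2,1,3) for j in(-2,2)),key=lambda s:s.cost)
print("offset mm along ux, by:",s.x,s.cost/len(c))
# block edges direction
g=cv2.cvtColor(p["color"],cv2.COLOR_RGB2GRAY).astype(float); gx=cv2.Sobel(g,cv2.CV_64F,1,0)
E
python3 fit.py
```

```text
bbox [243 187  26  40 752]
offset mm along ux, by: [-1.2206  1.6646] 1.6836522566794176
```

Emit:
{"api": "move_arm", "payload": {"plan": [0,0,0,0.001,-0.001,0.015,0.085,0,0,0,0.001,-0.001,0.03,0.085,0,0,0,0.001,-0.001,0.045,0.085,0,0,0,0.001,-0.001,0.06,0.085,0,0,0,0.001,-0.001,0.072,0.085,0,0,0,0.001,-0.001,0.08,0.085,0,0,0,0.001,-0.001,0.08,0.085], "squeeze": 40}}

```text
clock: 19.4
position: [0.4589, 0.0678, 0.2902]
ee_rot: [0.63, 0.757, 0.133, 0.111]
ft_force: [-0.7, -0.2, 0.9]
grip_width: 0.996
grasp_force: 0.0
```

```bash
python3 - <<'E'
from h import *
print(rel(gp(.026)),manip.get_obs()["ft_force"])
p=manip.camera("wrist"); s=manip.camera("side")
cv2.imwrite("pics/g.png",cv2.resize(np.hstack([p["color"],s["color"]]),(800,300))[:,:,::-1])
E
```

```text
[-0.0008  0.0007  0.0002 -0.0009  0.0013 -0.0002] [-0.7353 -0.1997  0.9162]
```

View pics/g.png

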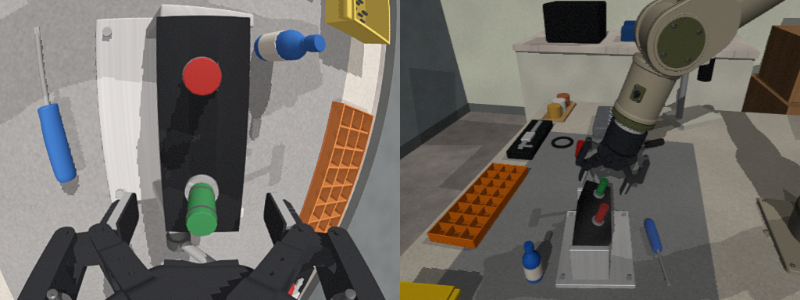

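The green handle (column 203) is centred between the pads (130, 272), both beside the handle. Closing.

Emit:
{"api": "move_arm", "payload": {"plan": [0,0,0,0,0,0,0.01,0,0,0,0,0,0,0.01,0,0,0,0,0,0,0.01,0,0,0,0,0,0,0.01,0,0,0,0,0,0,0.01,0,0,0,0,0,0,0.01], "squeeze": 40}}

```text
clock: 20.25
position: [0.4589, 0.0678, 0.2907]
ee_rot: [0.63, 0.757, 0.134, 0.112]
ft_force: [-3.6, -1.2, 5.2]
grip_width: 0.199
grasp_force: 38.9
```

```bash
cat > st2.py <<'E'
from h import *
o=manip.get_obs(); M=T(); A=M[:3,:3].T
print(o["clock"],"w",o["grip_width"]*85.4,o["grasp_force"],"tool-f",A@o["ft_force"],"tool-m",A@o["torque"],"rel0",rel(M,gp(.026)))
E
python3 st2.py
```

```text
20.25 w 16.983879938959518 38.889039158821106 tool-f [-0.5331 -1.7285 -6.2002] tool-m [ 0.7692  0.039  -0.0094] rel0 [-0.0001 -0.0002 -0.0001  0.0009 -0.0011 -0.0003]
```

Emit:
{"api": "move_arm", "payload": {"plan": [0,0,0,0,0,-0.002,0.01,0,0,0,0,0,-0.004,0.01,0,0,0,0,0,-0.007,0.01,0,0,0,0,0,-0.01,0.01,0,0,0,0,0,-0.013,0.01,0,0,0,0,0,-0.016,0.01,0,0,0,0,0,-0.018,0.01,0,0,0,0,0,-0.02,0.01,0,0,0,0,0,-0.02,0.01]}}

```text
clock: 21.38
position: [0.4521, 0.0665, 0.3095]
ee_rot: [0.63, 0.757, 0.134, 0.112]
ft_force: [0.6, 0.0, -0.9]
grip_width: 0.199
grasp_force: 39.1
```

```bash
python3 st2.py
```

```text
21.375 w 17.01979425493871 39.05582070350647 tool-f [-0.1116  0.2719  1.0439] tool-m [ 0.2246 -0.0517  0.0521] rel0 [-0.0001 -0.0002 -0.0001  0.0009 -0.0011 -0.0203]
```

Emit:
{"api": "move_arm", "payload": {"plan": [0,0,0,0,0,-0.003,0.01,0,0,0,0,0,-0.006,0.01,0,0,0,0,0,-0.009,0.01,0,0,0,0,0,-0.012,0.01,0,0,0,0,0,-0.015,0.01,0,0,0,0,0,-0.018,0.01,0,0,0,0,0,-0.02,0.01,0,0,0,0,0,-0.02,0.01,0,0,0,0,0,-0.02,0.01]}}

```text
clock: 22.5
position: [0.4454, 0.0653, 0.3281]
ee_rot: [0.63, 0.757, 0.134, 0.112]
ft_force: [0.9, 0.6, -0.1]
grip_width: 0.196
grasp_force: 39.2
```

```bash
python3 st2.py; python3 - <<'E'
from h import *
for n in("side","wrist"):
    p,C=shot(n)
    for l in("green_gauge","red_gauge","lever_grip"): print(n,l,[(pt(C,d["position"]),d["conf"]) for d in manip.tip_of(p,l)[:1]])
    if n=="side":
        q=proj=p["color"]; c=np.linalg.inv(C)@np.r_[G+.02*ZB,1]; u=int(p["cx"]+p["fx"]*c[0]/c[2]); v=int(p["cy"]+p["fy"]*c[1]/c[2])
        cr=q[max(v-50,0):v+50,max(u-60,0):u+60]; cv2.imwrite("pics/h.png",cv2.resize(cr,None,fx=5,fy=5,interpolation=cv2.INTER_CUBIC)[:,:,::-1])
print(G+.04*ZB)
E
```

```text
22.5 w 16.697467846621834 39.22576725482941 tool-f [0.3869 0.8499 0.4119] tool-m [ 0.3567  0.0056 -0.0297] rel0 [-0.     -0.0003 -0.0002  0.0009 -0.0011 -0.0401]
side green_gauge [(array([0.5044, 0.0743, 0.156 ]), 0.89)]
side red_gauge [(array([0.5067, 0.1613, 0.1221]), 0.94)]
side lever_grip [(array([ 0.5815, -0.0102,  0.1766]), 0.81)]
wrist green_gauge [(array([0.5102, 0.0786, 0.1592]), 0.68)]
wrist red_gauge [(array([0.5024, 0.1586, 0.1185]), 0.72)]
wrist lever_grip [(array([ 0.5782, -0.0068,  0.1785]), 0.62)]
[0.5077 0.0758 0.1584]
```

View pics/h.png

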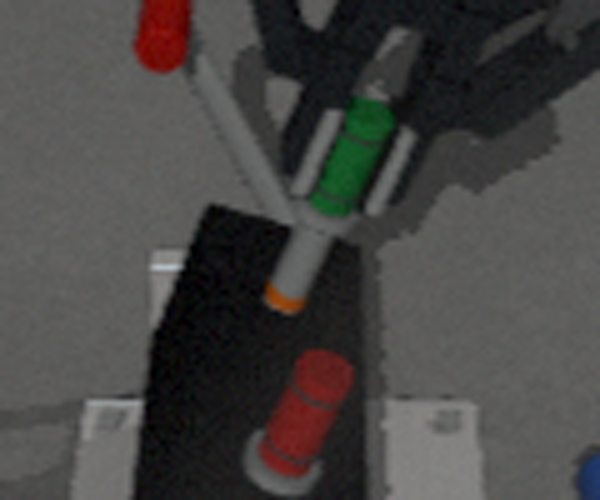

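The gauge is drawn out, with its orange band at (285, 297) just clear of the black face. The red gauge is seated at (290, 440), the lever is at rest, and there is almost no side force.

```bash
python3 -c "
from workcell import manip
print(manip.hand_in())"
```

```text
the job is handed in; nothing more can be done
None
```

The lever was pulled to its stop and eased back to rest; the green gauge is drawn 40 mm out and still gripped in line with its bore, the red gauge is still seated, nothing else was seen to move, and the job was handed in at about 22.6 s.

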